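# Seat a calibration slide in the stage insert

### The arm

A 7-joint arm with a two-finger parallel gripper is mounted at the origin on the work surface. World frame = base frame: x ahead of the robot, y to its left, z up, the work surface at z = 0. Lengths are in m, angles in rad, forces in N, time in s.
With the tool pointing down it reaches from about 0.425 to 1.025 m from the base axis. Payload 9.4 kg.
Tool frame: the origin (TCP) lies at the very end of the fingers, on their centre line; the grasp point (between the pads) lies 19 mm behind it; z points along the fingers, y is the line along which they close (so a half turn about z gives the same grasp; the last joint's range is limited). The gripper opens to 93 mm and grips with 3 to 60 N. Pads are 15 mm wide; open, the fingers measure 128 mm over their backs; the gripper's body (75 mm by 188 mm) begins 65 mm behind the grasp point.
Start: joints at [-0.077, 0.599, -0.003, 1.599, 0.002, 0.943, -0.08], TCP at [0.725, -0, 0.219] pointing down, gripper open.
Joint ranges: [-2.57, 2.57], [-0.35, 1.97], [-1.29, 1.29], [0.11, 2.56], [-1.05, 4.19], [0.11, 1.86], [-2.63, 2.63]. Speed limits (rad/s): [2.22, 2.22, 3.01, 3.01, 3.14, 3.14, 3.14].

### API

Orientations are given as [roll, pitch, yaw] about the fixed x, y, z axes, in that order (R = Rz(yaw) Ry(pitch) Rx(roll)).
In Python, from cell import observe, read_camera, job_done gives the robot as it stands. The module is installed in compiled form; this text tells all that it offers.
- The arm moves only by the tool step_arm, never from a script. Its arguments are lists of equal length, an entry for each row: "translation": the shift along the tool's x, y, z as a fraction of full scale, a list of three; "twist": the turn, a rotation vector about the tool's x, y, z as a fraction of full scale, a list of three. In form: {"translation": [[dx, dy, dz], ...], "twist": [[rx, ry, rz], ...]}. A call has 1 to 20 rows; each row is the pose to reach, as a shift and turn from the pose commanded when the call began, along the tool's axes at that moment; what a row does not reach only later rows make up. Full scale, the value 1, is 0.3 m for a shift and 45 degrees for a turn. A row lasts 1/8 s, in which the tool goes at most 62.5 mm and 10.7 degrees, less where a joint would pass 70% of its speed; a pose out of reach is approached as far as the arm can. A call with a number of a shift or a turn outside -1 to 1 is refused whole. A call with a gripper value outside its range is refused whole. "claw" is the opening, from -1 (shut) to 1 (fully open), so that 0 is half open, set as the call begins (left out, the last holds). The fingers move at their own pace and stop on an object; "force" is the grip in N (left out, the last holds). Time passes only in rows, so rows that repeat a pose let the fingers close. It gives the time, the measured TCP pose, the force, the opening and the grip force at its end, in the units of the state.
- observe(): the state, without advancing time (a new reading comes with each control period).
- read_camera(name): name is "scene" or "side" or "wrist"; returns a dict with "pixels" (400x640x3 uint8, red, green, blue), "range_z" (400x640 float32, m along the optical axis (not along the pixel's ray), 0 where there is no reading), "fx", "fy", "cx", "cy" (pixels), "k1" (the pictures are not rectified: a ray, as slopes to the right and down, at radius r is drawn at 1 + k1 r^2 times it, then the intrinsics apply), "R" (3x3) and "t" (3): a world point X has camera coordinates R X + t. Camera axes: x right, y down, z forward; pixel columns grow to the right and rows downward; lengths in m; the calibration is good to about 2 mm. A picture is of the moment at which its call begins.
- job_done(): hands the job in; it is judged then, once.
The state is a dict: "time": time; "joint_positions": joint angles; "qvel": joint speeds; "effort": joint torques, N m; "ee_pos": TCP position; "tcp_rot": TCP orientation; "force": force on the tool from outside, world axes, zero at the start; "torque": the same for the moment, N m; "grip_width": finger opening in m; "finger_force": force on a finger pad.
Only numpy, scipy, OpenCV 4.12 (cv2) and the standard library are available. Lean on these libraries where they do the work, as an engineer would, in place of code of your own. Each camera call takes 0.05 s, during which the arm holds its last target. There are 200 camera calls.

### The job

The thin steel calibration slide lies flat on the black levelling plate and cannot be gripped there. Pressing on it only lightly, slide it over the plate's front edge (the one towards the robot) until a good third of it sticks out without toppling off, then take it by its two long sides, lift it away and lay it flat and fully home in the empty pocket of the aluminium stage insert, and let go. It is a delicate gauge: never bear down hard on it, on the plate or on the insert, do not drop it, and leave everything else where it is.

Things in the scene. Friction and masses are not known exactly. Their poses are not given: they have to be found in the camera images.
- plate: Matt black levelling plate 240 (x) x 180 (y) x 12 mm on three thin screw feet, bubble level in its rear right corner. Origin on the bench under its middle, x to the rear; middle of the top 60 mm above the bench. Not levelled: the top slopes up to 1.7 degrees, rising or falling towards the front, and keeps its slope. Hard: touch down at a few mm/s, a tenth of a mm makes newtons.
- front_edge (a point): Middle of the plate's upper front edge (the 180 mm edge towards the robot); x points to the rear over the plate, z is normal to the top. The space in front of and under this edge is free.
- slide: Calibration slide: steel, 76 (x) x 26 (y) x 2 mm, 20 to 40 g, 17 mm glass window in the middle, yellow mark at each end, ends alike. Lies flat on the plate, long side roughly square to the front edge. Origin: middle of its underside. Topples once its middle passes the edge. A load of 5 to 9 N carries it along; two fingertips apart along its length steer it, under a single one it swings.
- tray: Aluminium two-slide stage insert, fixed, 110 (x) x 160 (y) x 15.5 mm, origin on the bench under its middle, x to the rear. Two pockets along x, centres 33 mm left and right of the middle. Rear halves have side and end walls; front halves are 18 mm wide tongues ending in a tab, open down to the bench for fingers beside the slide (25 mm free), but for a 6 mm high bar along the front and outer sides.
- empty_pocket (a point): Centre of the floor of the empty right-hand (-y) pocket, 12 mm above the bench; x along the pocket to the rear. Clear space 79 (x) x 29 (y) mm; walls and front tab stand 3.5 mm above the floor. The slide's sides are free for fingers from 38 mm to 2 mm in front of this point.
- glass_slide: Glass specimen slide 76 x 26 x 2 mm with a blue end, lying in the left-hand pocket. To be left alone. Origin in the middle of its underside.
- dish: Small covered culture dish, 38 mm across, 12 mm high, on the rear left corner of the plate. To be left alone.
- oil_bottle: Amber oil bottle, 28 mm across, 62 mm high, standing on the bench between plate and insert. To be left alone.
- objective: Microscope objective, 31 mm across, 46 mm high, standing on the bench between plate and insert. To be left alone.
- marker: White marker pen with a red cap, 120 mm long, 10 mm thick, lying on the bench between plate and insert. To be left alone.
- buffer_bottle: Clear plastic bottle, 60 mm across, 130 mm high, on the left of the bench. To be left alone.
- beaker: Glass beaker, 68 mm across, 85 mm high, on the right of the bench. To be left alone.
There are look-alikes about, which are no part of the job. What is shaped like the slide but brown is not meant.

How it is judged:
On the way, in this order (a step that is already met when the one before it is completed fails the run):
1. the slide lies on the plate and overhangs its front edge by at least 15 mm (x of slide in the frame of front_edge below 0.023 m and z of slide in the frame of front_edge below 0.003 m and angle between the z axis of slide and the z axis of front_edge, either way round below 0.05 rad and contact force between slide and plate above 0.05 N), for 0.2 s.
2. the slide is held in the fingers, clear of the plate (height (world z) of slide above 0.08 m and contact force between the fingers and slide above 0.3 N and contact force between slide and plate below 0.01 N), for 0.2 s.
At the end, for the whole second after the job is handed in: The calibration slide lies in the empty pocket, its middle within 3 mm of the pocket's centre along and across, its underside within 1.5 mm of the pocket floor, level within 0.03 rad and in line with the pocket within 0.1 rad, at rest and released (x of slide in the frame of empty_pocket between -0.003 and 0.003 m and y of slide in the frame of empty_pocket between -0.003 and 0.003 m and z of slide in the frame of empty_pocket below 0.0015 m and angle between slide's own z axis and vertical below 0.03 rad and angle between the x axis of slide and the x axis of empty_pocket, either way round below 0.1 rad and linear speed of slide below 0.01 m/s); the robot touches nothing.
It fails at once if the slide is pressed onto the plate or the insert with more than 20 N (contact force between slide and plate above 20 N or contact force between slide and tray above 20 N).
It fails at once if the fingers bear on the plate or the insert with more than 20 N (contact force between the fingers and plate above 20 N or contact force between the fingers and tray above 20 N).
It fails at once if the slide falls freely (faster than 0.4 m/s while no finger holds it) or ends up on the bench ((linear speed of slide above 0.4 m/s and contact force between the fingers and slide below 0.05 N) or height (world z) of slide below 0.006 m).
It fails at once if another thing is moved by more than 10 mm (distance of any of dish, glass_slide, oil_bottle, objective, marker, buffer_bottle, beaker from where it was at the start of the episode above 0.01 m).
It also fails if it takes over 72 s, if anything falls off the work surface, if the arm or the gripper's body presses on something with over 40 N, if the wrist force passes 120 N, or if a joint passes its speed limit or range.

## Working session

There is one attempt and no reset: what is moved stays moved. The work goes in short steps, Python scripts to look and compute and a tool call to move; the robot and the scene stay as the last step left them, time stands still between calls to the robot, and variables do not carry over. Pictures are saved under pics/ and viewed, at most 10 in all, crops included, and the job is handed in when it is done.

Besides the shell and the picture viewer there is one more tool, called after "Emit:" as name(argument=value, ...) on one line, values as JSON. step_arm: Moves the arm, as the interface text tells. Shift numbers are shares of 0.3 m and turn numbers shares of 45 degrees, none past 1 either way. Its arguments: {"type":"object","properties":{"translation":{"type":"array","items":{"type":"array","items":{"type":"number"}}},"twist":{"type":"array","items":{"type":"array","items":{"type":"number"}}},"claw":{"type":"number"},"force":{"type":"number"}},"required":["translation","twist"]}

```bash
mkdir -p pics
cat > h.py <<'E'
import numpy as np,cv2
from cell import observe,read_camera,job_done
def cam(n,save=None):
    c=read_camera(n)
    if save: cv2.imwrite('pics/'+save,cv2.cvtColor(c['pixels'],cv2.COLOR_RGB2BGR))
    c['K']=np.array([[c['fx'],0,c['cx']],[0,c['fy'],c['cy']],[0,0,1.]])
    return c
def rays(c,uv):
    uv=np.atleast_2d(np.asarray(uv,float))
    p=cv2.undistortPoints(uv.reshape(-1,1,2),c['K'],np.array([c['k1'],0,0,0,0.])).reshape(-1,2)
    d=np.c_[p,np.ones(len(p))]@np.asarray(c['R'])
    o=-np.asarray(c['R']).T@np.asarray(c['t'])
    return o,d
def onz(c,uv,z):
    o,d=rays(c,uv); return o+d*((z-o[2])/d[:,2])[:,None]
def onplane(c,uv,p0,n):
    o,d=rays(c,uv); return o+d*(((p0-o)@n)/(d@n))[:,None]
def depth(c,uv):
    uv=np.atleast_2d(uv); o,d=rays(c,uv); z=c['range_z'][uv[:,1].astype(int),uv[:,0].astype(int)]
    return o+d*z[:,None]
E
python3 - <<'E'
from h import *
for n in ['scene','side','wrist']:
    c=cam(n,n+'0.png'); print(n,c['fx'],c['k1'],-c['R'].T@c['t'])
a=[cv2.imread(f'pics/{n}0.png') for n in['scene','side','wrist']]
print(observe())
E
```

```text
scene 403.24541520367256 0.00338831073741713 [1.2605953  0.03863311 0.95345612]
side 422.39888166112496 -0.06979607317152871 [0.24578231 0.81338821 0.71366372]
wrist 360.57559109135303 0.010677697006763635 [0.72416102 0.07839984 0.38422163]
{'time': 0.15, 'joint_positions': array([-0.07674395,  0.59996171, -0.00254767,  1.59994583,  0.00181304,
        0.94287465, -0.07982939]), 'qvel': array([-0.00113758, -0.00393674,  0.00195239, -0.00301934,  0.00061343,
       -0.00030912, -0.00225859]), 'effort': array([ 4.23705205e-03, -7.65584278e+01,  1.49971146e+00, -2.52563953e+01,
       -5.22377843e-02,  1.48844108e-02,  9.41959070e-05]), 'ee_pos': array([7.24637702e-01, 2.26564560e-05, 2.17943680e-01]), 'tcp_rot': array([-3.14041136e+00,  1.22091502e-04,  1.57088051e+00]), 'force': array([-0.63887475, -0.35165782, -0.06211193]), 'torque': array([-0.03666366,  0.00607943, -0.01847287]), 'finger_force': 0.0, 'grip_width': 0.09306820205975153}
```

View pics/scene0.png

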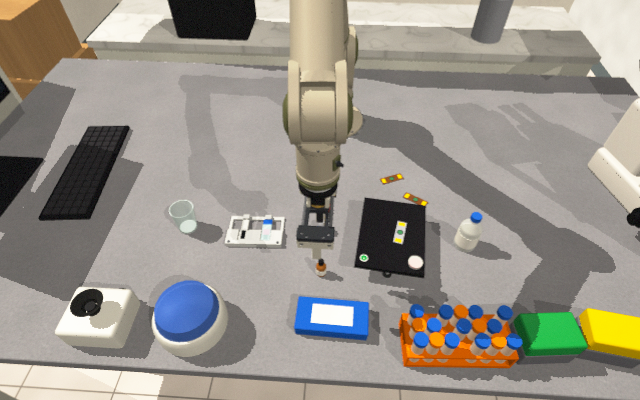

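View pics/wrist0.png

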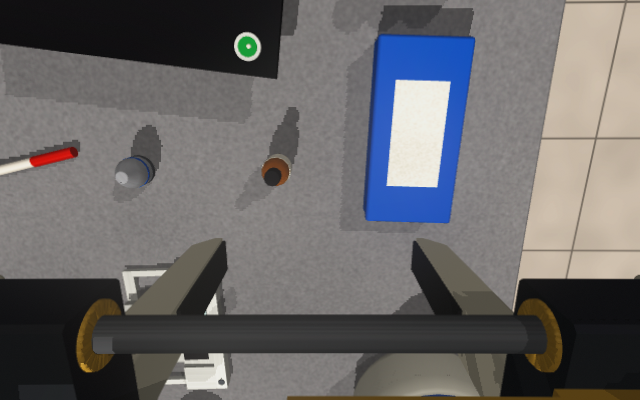

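The scene view shows the slide at about (400,232) on the black plate, with the brown decoys in front of the plate. The tray is at (257,231), and its empty pocket is on the image left. The wrist view has world +x to the right and +y up.

```bash
python3 - <<'E'
from h import *
c=cam('scene')
print(depth(c,[[400,225],[400,240],[362,200],[426,207],[358,266],[424,274],[370,235],[385,250],[415,220],[320,268]]).round(4))
print(depth(c,[[228,216],[285,217],[226,246],[284,247],[245,225],[243,235],[265,235]]).round(4))
E
python3 -c "
import cv2;a=cv2.imread('pics/scene0.png')[170:290,215:445];cv2.imwrite('pics/crop.png',cv2.resize(a,(800,417),interpolation=2))"
```

```text
[[ 0.5499  0.2185  0.0627]
 [ 0.6034  0.2147  0.0646]
 [ 0.4078  0.1177  0.0012]
 [ 0.4252  0.3161  0.0025]
 [ 0.689   0.1016  0.0579]
 [ 0.6652  0.2855 -0.0012]
 [ 0.5872  0.1344  0.0586]
 [ 0.6357  0.1734  0.0601]
 [ 0.5285  0.2623  0.062 ]
 [ 0.6899  0.0028  0.0395]]
[[ 0.4981 -0.2911 -0.0007]
 [ 0.4905 -0.117  -0.0011]
 [ 0.6106 -0.2721  0.0022]
 [ 0.6046 -0.1056  0.004 ]
 [ 0.5365 -0.2302  0.0087]
 [ 0.5763 -0.228   0.0126]
 [ 0.5724 -0.1644  0.0129]]
```

View pics/crop.png

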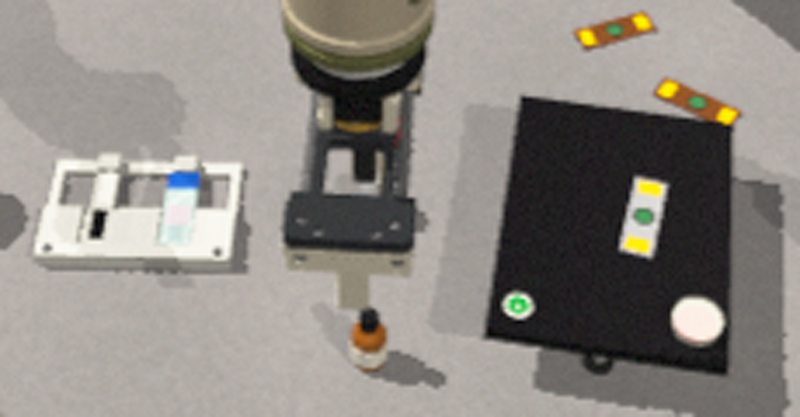

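The crop shows the slide at about x 0.575, y 0.217, square-ish to the plate's front edge (x about 0.44), and the tray's right-hand pocket is empty. Next I move above the plate for a close look.

Emit:
step_arm(translation=[[0.1, -0.15, 0.03], [0.2, -0.3, 0.07], [0.3, -0.45, 0.1], [0.4, -0.6, 0.14], [0.467, -0.717, 0.167], [0.467, -0.717, 0.167], [0.467, -0.717, 0.167], [0.467, -0.717, 0.167]], twist=[[0, 0, 0], [0, 0, 0], [0, 0, 0], [0, 0, 0], [0, 0, 0], [0, 0, 0], [0, 0, 0], [0, 0, 0]])

```text
time: 1.2
ee_pos: [0.5112, 0.1394, 0.1687]
tcp_rot: [3.141, 0.0, 1.569]
force: [0.4, 0.7, -1.0]
grip_width: 0.0931
finger_force: 0.0
```

Run:
```python
from h import *
c=cam('wrist','w1.png');np.save('w1z.npy',c['range_z']);import pickle;pickle.dump(c,open('w1.pkl','wb'))
s=observe();print(s['ee_pos'],s['tcp_rot'],-c['R'].T@c['t'],c['R'])
```

```text
[0.51100596 0.13939085 0.16862128] [3.14081017e+00 5.22517463e-05 1.56918627e+00] [0.51048493 0.21779804 0.33507247] [[ 0.99999775 -0.00140196  0.0015894 ]
 [-0.00179002 -0.96021939  0.27924098]
 [ 0.00113468 -0.27924319 -0.96021974]]
```

View pics/w1.png

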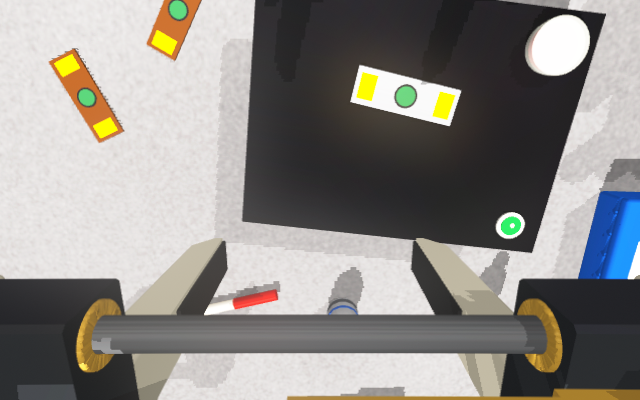

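This wrist view shows the whole slide: corners about (360,66), (461,90), (450,126) and (351,102). The plate's front edge runs from (256,0) to (243,221).

```bash
cat > meas.py <<'E'
from h import *
def plate_slide(c,left=True):
    rgb=c['pixels'].astype(int); g=rgb.max(2)
    z=c['range_z']
    vv,uu=np.mgrid[0:400:3,0:640:3]; uv=np.c_[uu.ravel(),vv.ravel()]
    P=depth(c,uv); m=(P[:,2]>.05)&(P[:,2]<.068)&(rgb[uv[:,1],uv[:,0]].max(1)<70)&(uv[:,1]<235)
    P=P[m]
    for _ in range(4):
        A=np.c_[P[:,:2],np.ones(len(P))];k=np.linalg.lstsq(A,P[:,2],rcond=None)[0];r=P[:,2]-A@k
        P=P[abs(r)<max(2*r.std(),1e-4)]
    n=np.array([-k[0],-k[1],1]);n/=np.linalg.norm(n);p0=np.array([0,0,k[2]])
    return k,n,p0,r.std(),len(P)
def slide(c,p0,n,box):
    u0,v0,u1,v1=box; a=np.zeros((400,640),np.uint8)
    a[v0:v1,u0:u1]=(c['pixels'][v0:v1,u0:u1].max(2)>130)
    cs,_=cv2.findContours(a,cv2.RETR_EXTERNAL,cv2.CHAIN_APPROX_NONE)
    q=max(cs,key=cv2.contourArea).reshape(-1,2).astype(float)
    W=onplane(c,q,p0+n*.002,n)
    r=cv2.minAreaRect((W[:,:2]*1000).astype(np.float32))
    return r,q
E
python3 - <<'E'
from meas import *
import pickle;c=pickle.load(open('w1.pkl','rb'))
k,n,p0,s,N=plate_slide(c);print('plane',k,s,N,'slope deg',np.degrees(np.arctan(k[:2])))
r,q=slide(c,p0,n,(320,50,490,140));print('slide',r)
# front edge: dark transition along rows
g=c['pixels'].max(2).astype(int);e=[]
for v in range(5,215,5):
    row=g[v,225:300]; i=np.where(row<60)[0]
    d=np.diff(row); 
    e.append((225+np.argmax(row<45)-.5,v))
E=onplane(c,e,p0,n)[:,:2]
l=cv2.fitLine(E.astype(np.float32)*1000,cv2.DIST_HUBER,0,.01,.01).ravel();print('edge',l)
print(c['pixels'][100,235:270].max(1))
E
```

```text
plane [-7.45152360e-04  8.22389022e-05  6.07985172e-02] 0.0005595977071599444 6498 slope deg [-0.04269408  0.00471194]
slide ((573.6320190429688, 216.13162231445312), (26.444202423095703, 76.63247680664062), 76.58380126953125)
edge [3.5441592e-01 9.3508786e-01 4.6350696e+02 2.1280034e+02]
[205 211 211 211 210 207 204 203 203 205 205 209 212 214 130  58  58  58
  57  57  57  57  56  56  56  56  54  54  54  54  53  53  53  53  52]
```

Run:
```python
from meas import *
import pickle;c=pickle.load(open('w1.pkl','rb'))
k,n,p0,s,N=plate_slide(c)
g=c['pixels'].max(2).astype(int)
e=[(225+np.argmax(g[v,225:300]<110)-.5,v) for v in range(5,215,5)]
E=onplane(c,e,p0,n)[:,:2]*1000
l=cv2.fitLine(E.astype(np.float32),cv2.DIST_HUBER,0,.01,.01).ravel();print('edge',l, 'normal yaw',np.degrees(np.arctan2(l[1],l[0]))-90)
nn=np.array([l[1],-l[0]]);print('slide dist to edge',(np.array([573.63,216.13])-l[2:])@nn,'end of edge',E[0],E[-1])
vv,uu=np.mgrid[0:240:3,0:240:3];P=depth(c,np.c_[uu.ravel(),vv.ravel()])
P=P[(abs(P[:,2])<.012)];A=np.c_[P[:,:2],np.ones(len(P))];kb=np.linalg.lstsq(A,P[:,2],rcond=None)[0];print('bench',kb,A.mean(0),np.degrees(kb[:2]),len(P))
vv,uu=np.mgrid[0:400:3,0:640:3];uv=np.c_[uu.ravel(),vv.ravel()];P=depth(c,uv);P=P[(abs(P[:,2])<.012)]
A=np.c_[P[:,:2],np.ones(len(P))];kb=np.linalg.lstsq(A,P[:,2],rcond=None)[0];print('bench all',np.degrees(kb[:2]),kb[2])
# plate height in x bins
uvm=uv[(uv[:,1]<235)];Q=depth(c,uvm);m=(abs(Q[:,2]-.06)<.008)&(g[uvm[:,1],uvm[:,0]]<70);Q=Q[m]
for x in np.arange(.46,.68,.03):
    b=Q[abs(Q[:,0]-x)<.015];print(round(x,2),np.median(b[:,2]).round(5),len(b))
```

```text
edge [1.1636000e-01 9.9320710e-01 4.5891595e+02 2.0595840e+02] normal yaw -6.6820755
slide dist to edge 112.75123717260317 end of edge [466.98091249 275.84813569] [449.70981456 128.4974952 ]
bench [ 0.00080659  0.00145379 -0.0001404 ] [0.32969002 0.19279114 1.        ] [0.04621401 0.08329596] 6368
bench all [ 0.04488114 -0.01682494] 0.00020184288275534016
0.46 0.06041 497
0.49 0.06047 1009
0.52 0.06045 1043
0.55 0.06046 850
0.58 0.06038 871
0.61 0.06039 964
0.64 0.06032 1041
0.67 0.06031 719
```

Emit:
step_arm(translation=[[0.06, 0.06, 0.05], [0.12, 0.12, 0.1], [0.18, 0.18, 0.15], [0.246, 0.251, 0.2], [0.246, 0.251, 0.25], [0.246, 0.251, 0.29], [0.246, 0.251, 0.315], [0.246, 0.251, 0.33], [0.246, 0.251, 0.33], [0.246, 0.251, 0.33], [0.246, 0.251, 0.33], [0.246, 0.251, 0.33]], twist=[[0, 0, 0.08], [0, 0, 0.16], [0, 0, 0.24], [0, 0, 0.296], [0, 0, 0.296], [0, 0, 0.296], [0, 0, 0.296], [0, 0, 0.296], [0, 0, 0.296], [0, 0, 0.296], [0, 0, 0.296], [0, 0, 0.296]], claw=-0.7)

```text
time: 2.75
ee_pos: [0.5853, 0.214, 0.0698]
tcp_rot: [3.141, -0.0, 1.338]
force: [-0.4, 0.3, 0.4]
grip_width: 0.0144
finger_force: 0.0
```

Run:
```python
from h import *
s=observe();print({k:s[k] for k in('time','ee_pos','tcp_rot','force','grip_width')})
cam('side','s1.png');a=cv2.imread('pics/s1.png')
c=cam('side');P=s['ee_pos'];X=c['R']@P+c['t'];u=int(c['fx']*X[0]/X[2]+c['cx']);v=int(c['fy']*X[1]/X[2]+c['cy']);print(u,v)
cv2.imwrite('pics/s1c.png',cv2.resize(a[max(0,v-60):v+40,max(0,u-80):u+80],(800,500),interpolation=2))
```

```text
{'time': 2.75, 'ee_pos': array([0.58530272, 0.21396072, 0.06977172]), 'tcp_rot': array([ 3.14124658e+00, -2.14088001e-04,  1.33839290e+00]), 'force': array([-0.3894507 ,  0.30498826,  0.371889  ]), 'grip_width': 0.01443444288401663}
247 258
```

View pics/s1c.png

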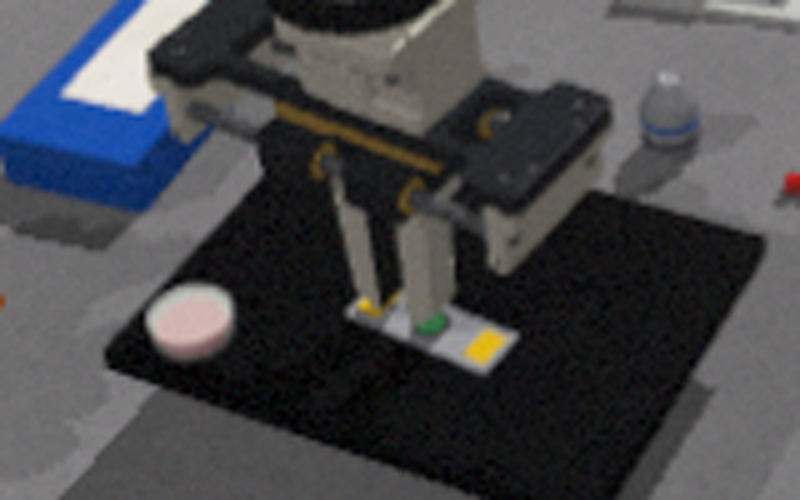

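The side crop shows thin, tapered fingertips over the slide: one at the rear mark, the other near the green window. I open them a little and go down slowly.

Emit:
step_arm(translation=[[0, 0, 0.002], [0, 0, 0.004], [0, 0, 0.006], [0, 0, 0.008], [0, 0, 0.01], [0, 0, 0.012], [0, 0, 0.014], [0, 0, 0.015], [0, 0, 0.015], [0, 0, 0.015]], twist=[[0, 0, 0], [0, 0, 0], [0, 0, 0], [0, 0, 0], [0, 0, 0], [0, 0, 0], [0, 0, 0], [0, 0, 0], [0, 0, 0], [0, 0, 0]], claw=-0.48)

```text
time: 4.1
ee_pos: [0.5852, 0.2139, 0.065]
tcp_rot: [-3.142, 0.0, 1.338]
force: [-0.1, -1.3, -0.1]
grip_width: 0.0242
finger_force: 0.0
```

Emit:
step_arm(translation=[[0, 0, 0.001], [0, 0, 0.002], [0, 0, 0.003], [0, 0, 0.0035], [0, 0, 0.0035]], twist=[[0, 0, 0], [0, 0, 0], [0, 0, 0], [0, 0, 0], [0, 0, 0]])

```text
time: 4.72
ee_pos: [0.5852, 0.2139, 0.064]
tcp_rot: [3.142, 0.0, 1.338]
force: [-0.8, 0.2, 0.4]
grip_width: 0.024
finger_force: 0.0
```

Emit:
step_arm(translation=[[0, 0, 0.0005], [0, 0, 0.001], [0, 0, 0.0015], [0, 0, 0.002], [0, 0, 0.002]], twist=[[0, 0, 0], [0, 0, 0], [0, 0, 0], [0, 0, 0], [0, 0, 0]])

```text
time: 5.35
ee_pos: [0.5852, 0.2139, 0.0633]
tcp_rot: [3.142, 0.0, 1.338]
force: [0.2, 0.0, -0.3]
grip_width: 0.0244
finger_force: 0.0
```

Emit:
step_arm(translation=[[0, 0, 0.0005], [0, 0, 0.001], [0, 0, 0.001]], twist=[[0, 0, 0], [0, 0, 0], [0, 0, 0]])

```text
time: 5.72
ee_pos: [0.5852, 0.2139, 0.063]
tcp_rot: [-3.142, 0.0, 1.338]
force: [0.2, -0.4, 0.1]
grip_width: 0.024
finger_force: 0.0
```

Emit:
step_arm(translation=[[0, 0, 0.0005], [0, 0, 0.001], [0, 0, 0.001]], twist=[[0, 0, 0], [0, 0, 0], [0, 0, 0]])

```text
time: 6.1
ee_pos: [0.5852, 0.2139, 0.0627]
tcp_rot: [3.142, 0.0, 1.338]
force: [0.5, -0.1, -0.4]
grip_width: 0.0242
finger_force: 0.0
```

Emit:
step_arm(translation=[[0, 0, 0.0005], [0, 0, 0.0008], [0, 0, 0.0008]], twist=[[0, 0, 0], [0, 0, 0], [0, 0, 0]])

```text
time: 6.48
ee_pos: [0.5852, 0.2139, 0.0625]
tcp_rot: [-3.142, 0.0, 1.338]
force: [-0.5, 0.2, -0.5]
grip_width: 0.0243
finger_force: 0.0
```

Emit:
step_arm(translation=[[0, 0, 0.0005], [0, 0, 0.0008], [0, 0, 0.0008]], twist=[[0, 0, 0], [0, 0, 0], [0, 0, 0]])

```text
time: 6.85
ee_pos: [0.5852, 0.2139, 0.0624]
tcp_rot: [3.142, -0.0, 1.338]
force: [0.6, -0.3, 2.6]
grip_width: 0.0243
finger_force: 1.3
```

Emit:
step_arm(translation=[[0, 0, 0.0004], [0, 0, 0.0004], [0, 0, 0.0004]], twist=[[0, 0, 0], [0, 0, 0], [0, 0, 0]])

```text
time: 7.22
ee_pos: [0.5853, 0.2139, 0.0624]
tcp_rot: [3.141, -0.0, 1.338]
force: [-1.1, -1.1, 5.4]
grip_width: 0.0242
finger_force: 2.7
```

Emit:
step_arm(translation=[[0, 0, 0.0002], [-0.0006, -0.005, 0.0002], [-0.0012, -0.01, 0.0002], [-0.0017, -0.015, 0.0002], [-0.0023, -0.02, 0.0002], [-0.003, -0.026, 0.0002], [-0.0037, -0.032, 0.0002], [-0.0046, -0.0397, 0.0002], [-0.0046, -0.0397, 0.0002]], twist=[[0, 0, 0], [0, 0, 0], [0, 0, 0], [0, 0, 0], [0, 0, 0], [0, 0, 0], [0, 0, 0], [0, 0, 0], [0, 0, 0]])

```text
time: 8.35
ee_pos: [0.5735, 0.2155, 0.0624]
tcp_rot: [3.141, -0.0, 1.339]
force: [1.0, -0.6, 6.1]
grip_width: 0.0244
finger_force: 3.0
```

Run:
```python
from meas import *
c=cam('wrist','w2.png')
n=np.array([0,0,1.]);p0=np.array([0,0,.0604])
s=observe();print(s['ee_pos'],s['force'],s['finger_force'])
# project slide expected centre region
for P in ([.573,.216,.062],[.561,.2175,.062],[.46,.21,.06]):
    X=c['R']@np.array(P)+c['t'];print(c['fx']*X[0]/X[2]+c['cx'],c['fy']*X[1]/X[2]+c['cy'])
```

```text
[0.57350797 0.21556108 0.06238922] [-0.7924093   0.90132338  5.7908042 ] 3.0903832940384746
319.03344359544894 254.5360335613068
295.2439008115074 256.91165025820214
115.66752945254501 307.74047944047265
```

View pics/w2.png

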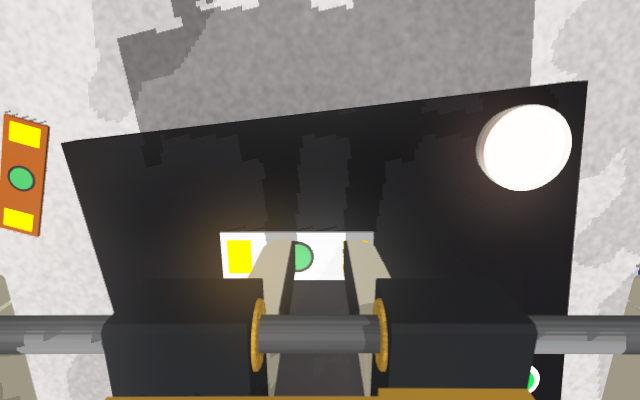

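The slide is moving with the fingers: the window centre is at about (300,257), where 295 was predicted for a moved slide. I carry on towards the edge and straighten it a little.

Emit:
step_arm(translation=[[-0.0008, -0.0066, 0], [-0.0015, -0.0132, 0], [-0.0023, -0.02, 0], [-0.0031, -0.0265, 0], [-0.0039, -0.033, 0], [-0.0046, -0.04, 0], [-0.0054, -0.0463, 0], [-0.0062, -0.053, 0], [-0.007, -0.0596, 0], [-0.0077, -0.0662, 0], [-0.0077, -0.0662, 0]], twist=[[0, 0, -0.007], [0, 0, -0.015], [0, 0, -0.022], [0, 0, -0.03], [0, 0, -0.037], [0, 0, -0.045], [0, 0, -0.052], [0, 0, -0.06], [0, 0, -0.067], [0, 0, -0.0745], [0, 0, -0.0745]])

```text
time: 9.78
ee_pos: [0.5537, 0.2179, 0.0624]
tcp_rot: [3.141, -0.001, 1.397]
force: [0.7, 0.4, 6.9]
grip_width: 0.0244
finger_force: 3.1
```

Emit:
step_arm(translation=[[-0.0004, -0.0066, 0], [-0.0008, -0.0132, 0], [-0.0012, -0.02, 0], [-0.0016, -0.0265, 0], [-0.002, -0.033, 0], [-0.0023, -0.04, 0], [-0.0027, -0.0463, 0], [-0.003, -0.053, 0], [-0.0034, -0.06, 0], [-0.0038, -0.0666, 0], [-0.0038, -0.0666, 0]], twist=[[0, 0, -0.007], [0, 0, -0.015], [0, 0, -0.022], [0, 0, -0.03], [0, 0, -0.037], [0, 0, -0.045], [0, 0, -0.052], [0, 0, -0.06], [0, 0, -0.067], [0, 0, -0.0745], [0, 0, -0.0745]])

```text
time: 11.15
ee_pos: [0.5339, 0.2202, 0.0624]
tcp_rot: [3.141, -0.001, 1.456]
force: [0.2, 0.4, 6.0]
grip_width: 0.0241
finger_force: 3.3
```

Emit:
step_arm(translation=[[0, -0.0066, 0], [0, -0.0132, 0], [0, -0.02, 0], [0, -0.0265, 0], [0, -0.033, 0], [0, -0.04, 0], [0, -0.0463, 0], [0, -0.053, 0], [0, -0.06, 0], [0, -0.0666, 0], [0, -0.0733, 0], [0, -0.08, 0], [0, -0.0867, 0], [0, -0.0933, 0], [0, -0.1, 0], [0, -0.1, 0]], twist=[[0, 0, 0], [0, 0, 0], [0, 0, 0], [0, 0, 0], [0, 0, 0], [0, 0, 0], [0, 0, 0], [0, 0, 0], [0, 0, 0], [0, 0, 0], [0, 0, 0], [0, 0, 0], [0, 0, 0], [0, 0, 0], [0, 0, 0], [0, 0, 0]])

```text
time: 13.15
ee_pos: [0.5041, 0.2237, 0.0624]
tcp_rot: [3.141, -0.001, 1.455]
force: [0.0, 1.5, 7.1]
grip_width: 0.0246
finger_force: 3.6
```

Run:
```python
from meas import *
c=cam('wrist','w3.png')
s=observe();print(s['ee_pos'],s['force'],s['finger_force'])
n=np.array([0,0,1.]);p0=np.array([0,0,.0604])
r=c['pixels'].astype(int)
Y=((r[...,0]>180)&(r[...,1]>170)&(r[...,2]<90)).astype(np.uint8)
N,L,S,C=cv2.connectedComponentsWithStats(Y)
for i in range(1,N):
    if S[i,4]>60: print(S[i],C[i],onplane(c,C[i],p0+n*.002,n)[0])
# front edge in rows above slide
g=r.max(2)
e=[]
for v in range(160,226,6):
    row=g[v]; i=np.where((row[:-3]>130)&(row[3:]<90))[0]; print(v,i[:6]) if v%30==0 else 0
```

```text
[0.5041557  0.22372151 0.06246347] [ 1.02306203 -0.19843294  8.24989102] 3.6120329151162878
[128  84  36  32 686] [145.58309038  99.59183673] [0.43585884 0.30779637 0.0624    ]
[105 172  33  28 550] [120.76181818 185.17454545] [0.41451069 0.27089741 0.0624    ]
[  0 213  19  27 306] [  6.39215686 225.87254902] [0.35425513 0.25731264 0.0624    ]
[227 241  25  32 713] [239.2286115  256.36044881] [0.46364854 0.22803    0.0624    ]
[ 46 281  32  25 451] [ 61.345898   293.23725055] [0.36904716 0.21829357 0.0624    ]
[251 315   5  45 136] [253.00735294 337.40441176] [0.46268278 0.1800863  0.0624    ]
```

View pics/w3.png

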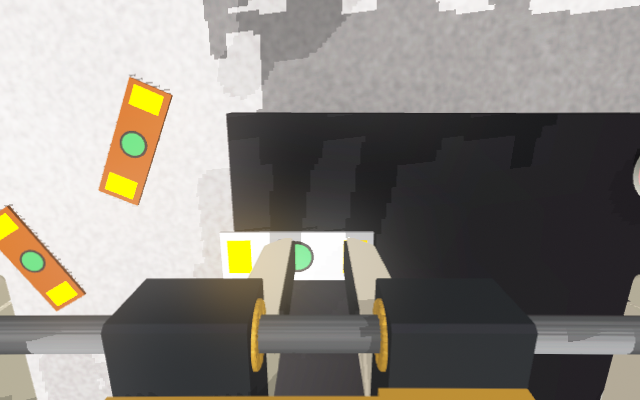

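The slide has the same image position as before (220 to 373), so it has not slipped. It now overhangs the edge (u about 234) by roughly 7 mm, as predicted. 20 mm more brings its centre to about 11 mm from the edge.

Emit:
step_arm(translation=[[0, -0.0066, -0.0001], [0, -0.0132, -0.0001], [0, -0.02, -0.0001], [0, -0.0265, -0.0001], [0, -0.033, -0.0001], [0, -0.04, -0.0001], [0, -0.0463, -0.0001], [0, -0.053, -0.0001], [0, -0.06, -0.0001], [0, -0.0666, -0.0001], [0, -0.0666, -0.0001], [0, -0.0666, -0.0001]], twist=[[0, 0, 0], [0, 0, 0], [0, 0, 0], [0, 0, 0], [0, 0, 0], [0, 0, 0], [0, 0, 0], [0, 0, 0], [0, 0, 0], [0, 0, 0], [0, 0, 0], [0, 0, 0]])

```text
time: 14.7
ee_pos: [0.4843, 0.226, 0.0625]
tcp_rot: [3.141, -0.001, 1.455]
force: [0.5, 0.6, 7.9]
grip_width: 0.0242
finger_force: 3.7
```

Run:
```python
from meas import *
c=cam('wrist','w4.png');g=c['pixels'].max(2).astype(int)
for v in (235,240,250,260,270,276): print(v,[ (i,g[v,i]) for i in range(214,226,2)])
for v in (140,170,200,225): 
    i=np.where((g[v,:-2]>110)&(g[v,2:]<90))[0]; print(v,i)
```

```text
235 [(214, np.int64(241)), (216, np.int64(241)), (218, np.int64(241)), (220, np.int64(254)), (222, np.int64(254)), (224, np.int64(254))]
240 [(214, np.int64(240)), (216, np.int64(239)), (218, np.int64(239)), (220, np.int64(252)), (222, np.int64(254)), (224, np.int64(254))]
250 [(214, np.int64(244)), (216, np.int64(244)), (218, np.int64(243)), (220, np.int64(245)), (222, np.int64(254)), (224, np.int64(254))]
260 [(214, np.int64(242)), (216, np.int64(242)), (218, np.int64(241)), (220, np.int64(240)), (222, np.int64(254)), (224, np.int64(254))]
270 [(214, np.int64(230)), (216, np.int64(235)), (218, np.int64(235)), (220, np.int64(231)), (222, np.int64(241)), (224, np.int64(254))]
276 [(214, np.int64(227)), (216, np.int64(227)), (218, np.int64(228)), (220, np.int64(228)), (222, np.int64(226)), (224, np.int64(254))]
140 [269 270]
170 [271 272]
200 [272 273]
225 []
```

Emit:
step_arm(translation=[[0, 0, -0.002], [0, 0, -0.006], [0, 0, -0.015], [0, 0, -0.04], [0, 0, -0.1], [0, 0, -0.18], [0, -0.04, -0.25], [0, -0.08, -0.292], [0, -0.122, -0.292], [0, -0.122, -0.292], [0, -0.122, -0.292], [0, -0.122, -0.292]], twist=[[0, 0, 0], [0, 0, 0], [0, 0, 0], [0, 0, 0], [0, 0, 0], [0, 0, 0.1], [0, 0, 0.3], [0, 0, 0.5], [0, 0, 0.7], [0, 0, 0.9], [0, 0, 1], [0, 0, 1]])

```text
time: 16.25
ee_pos: [0.4474, 0.2301, 0.1501]
tcp_rot: [-3.142, -0.0, 0.671]
force: [0.9, 0.3, 0.9]
grip_width: 0.0243
finger_force: 0.0
```

Emit:
step_arm(translation=[[0, 0, 0], [0, 0, 0], [0, 0, 0], [0, 0, 0], [0, 0, 0], [0, 0, 0], [0, 0, 0]], twist=[[0, 0, 0.2], [0, 0, 0.4], [0, 0, 0.6], [0, 0, 0.8], [0, 0, 1], [0, 0, 1], [0, 0, 1]], claw=1)

```text
time: 17.12
ee_pos: [0.4475, 0.23, 0.1498]
tcp_rot: [-3.142, 0.0, -0.111]
force: [-0.5, -0.7, 0.4]
grip_width: 0.0892
finger_force: 0.0
```

Run:
```python
from meas import *
c=cam('wrist','w5.png');import pickle;pickle.dump(c,open('w5.pkl','wb'))
s=observe();print(s['time'],s['ee_pos'],s['tcp_rot'],s['force'],s['joint_positions'])
```

```text
17.175 [0.44755659 0.22989726 0.14980604] [-3.14145575e+00  7.22590067e-05 -1.11969284e-01] [-0.27400974 -1.33457401  0.05237729] [-0.94966894  0.48398803  0.51412046  2.19007444 -0.44064256  0.56669516
 -1.79020809]
```

View pics/w5.png

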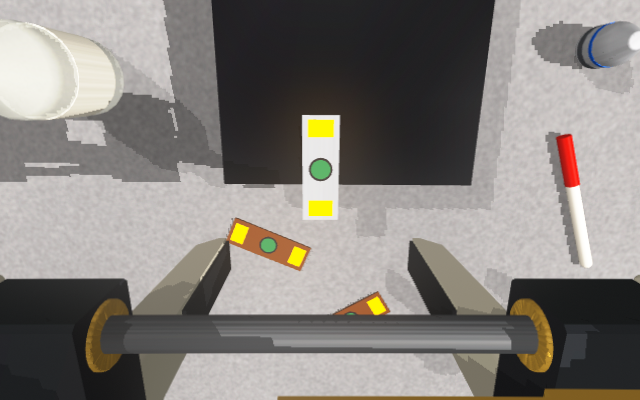

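The slide overhangs the edge, with its front end at v=219, the plate edge at v=184 and its centre at (320,169). It lies straight with the tool; the bottle is at upper left. Now for the exact pose.

Run:
```python
from meas import *
import pickle;c=pickle.load(open('w5.pkl','rb'))
n=np.array([0,0,1.]);p0=np.array([0,0,.0604])
r=c['pixels'].astype(int)
Y=((r[...,0]>180)&(r[...,1]>170)&(r[...,2]<90)).astype(np.uint8)
N,L,S,C=cv2.connectedComponentsWithStats(Y)
T=np.array([.4475,.2299]);yaw=-.112;ax=np.array([np.cos(yaw),np.sin(yaw)]);ay=np.array([ax[1],-ax[0]])
def rep(nm,uv,h=.002):
    W=onplane(c,uv,p0+n*h,n)
    for w in W: print(nm,w.round(4),'tool x,y mm',((w[:2]-T)@ax*1000).round(1),((w[:2]-T)@ay*1000).round(1))
for i in range(1,N):
    if S[i,4]>60 and abs(C[i,0]-320)<30 and C[i,1]<230: rep('mark',C[i])
G=((r[...,1]>r[...,0]+40)&(r[...,1]>r[...,2]+20)).astype(np.uint8);G[:,:300]=0;G[:,345:]=0;G[:130]=0;G[195:]=0
m=cv2.moments(G,True);rep('window',[m['m10']/m['m00'],m['m01']/m['m00']])
g=r.max(2)
for v in (125,145,160): 
    row=g[v,290:355];i=np.where(row>150)[0]+290; rep('sides%d'%v,[[i[0]-.5,v],[i[-1]+.5,v]])
for u in (255,285,365,400,440): 
    col=g[150:215,u]; rep('edge',[u,150+np.argmax(col>110)-.5],0)
print(depth(c,[[50,70],[60,90],[110,80]]).round(3))
```

```text
mark [0.5014 0.2237 0.0624] tool x,y mm 54.3 0.1
mark [0.4436 0.2302 0.0624] tool x,y mm -3.9 0.1
window [0.4726 0.2269 0.0624] tool x,y mm 25.2 0.2
sides125 [0.5049 0.2363 0.0624] tool x,y mm 56.3 -12.8
sides125 [0.5019 0.2102 0.0624] tool x,y mm 56.3 13.5
sides145 [0.4912 0.238  0.0624] tool x,y mm 42.5 -13.0
sides145 [0.4882 0.2115 0.0624] tool x,y mm 42.5 13.7
sides160 [0.4806 0.2393 0.0624] tool x,y mm 31.8 -13.1
sides160 [0.4777 0.2132 0.0624] tool x,y mm 31.9 13.2
edge [0.4668 0.2753 0.0604] tool x,y mm 14.1 -47.3
edge [0.4644 0.2536 0.0604] tool x,y mm 14.2 -25.4
edge [0.4572 0.1956 0.0604] tool x,y mm 13.5 33.0
edge [0.4544 0.1703 0.0604] tool x,y mm 13.5 58.5
edge [0.4511 0.1413 0.0604] tool x,y mm 13.5 87.6
[[0.555 0.382 0.084]
 [0.544 0.383 0.079]
 [0.552 0.38  0.025]]
```

Emit:
step_arm(translation=[[0, 0.0005, 0.04], [0, 0.0005, 0.1], [0, 0.0005, 0.16], [0, 0.0005, 0.22], [0, 0.0005, 0.27], [0, 0.0005, 0.31], [0, 0.0005, 0.329], [0, 0.0005, 0.329], [0, 0.0005, 0.329]], twist=[[0, 0, 0], [0, 0, 0], [0, 0, 0], [0, 0, 0], [0, 0, 0], [0, 0, 0], [0, 0, 0], [0, 0, 0], [0, 0, 0]], claw=0, force=12)

```text
time: 18.3
ee_pos: [0.4477, 0.2299, 0.0514]
tcp_rot: [-3.141, -0.0, -0.115]
force: [0.6, 0.1, -0.2]
grip_width: 0.0465
finger_force: 0.0
```

Emit:
step_arm(translation=[[0, 0, 0], [0, 0, 0], [0, 0, 0], [0, 0, 0], [0, 0, 0], [0, 0, 0]], twist=[[0, 0, 0], [0, 0, 0], [0, 0, 0], [0, 0, 0], [0, 0, 0], [0, 0, 0]], claw=-0.6)

```text
time: 19.05
ee_pos: [0.4476, 0.2298, 0.0511]
tcp_rot: [-3.142, -0.0, -0.115]
force: [-0.5, 1.0, 0.7]
grip_width: 0.0253
finger_force: 12.0
```

Emit:
step_arm(translation=[[0, 0, -0.005], [0, 0, -0.015], [0, 0, -0.04], [0, 0, -0.09], [0, 0, -0.15], [0, 0, -0.21], [0, 0, -0.27], [0, 0, -0.32], [0, 0, -0.363], [0, 0, -0.363], [0, 0, -0.363], [0, 0, -0.363]], twist=[[0, 0, 0], [0, 0, 0], [0, 0, 0], [0, 0, 0], [0, 0, 0], [0, 0, 0], [0, 0, 0], [0, 0, 0], [0, 0, 0], [0, 0, 0], [0, 0, 0], [0, 0, 0]])

```text
time: 20.55
ee_pos: [0.4473, 0.2296, 0.1594]
tcp_rot: [3.141, 0.001, -0.115]
force: [-0.1, 0.2, -0.4]
grip_width: 0.0253
finger_force: 12.0
```

Run:
```python
from meas import *
s=observe();print(s['time'],s['ee_pos'],s['tcp_rot'],s['grip_width'],s['finger_force'])
# coarse tray from scene: white/light mask corners on z=.0155
c=cam('scene','sc2.png');r=c['pixels'].astype(int)
m=((r.min(2)>185)).astype(np.uint8);m[:,:215]=0;m[:,300:]=0;m[:200]=0;m[260:]=0
m=cv2.morphologyEx(m,cv2.MORPH_CLOSE,np.ones((9,9)))
cs,_=cv2.findContours(m,0,2);q=max(cs,key=cv2.contourArea).reshape(-1,2)
print(cv2.minAreaRect((onz(c,q,.0155)[:,:2]*1000).astype(np.float32)),cv2.boundingRect(q))
```

```text
20.55 [0.44726467 0.22959971 0.15940335] [ 3.14079642e+00  7.19928258e-04 -1.15410777e-01] 0.02531061895284721 11.985248029232025
((551.5512084960938, -196.68145751953125), (109.80194854736328, 163.1004180908203), 2.2819292545318604) (225, 214, 60, 31)
```

Emit:
step_arm(translation=[[0.005, 0.03, 0], [0.015, 0.1, 0], [0.03, 0.2, 0], [0.045, 0.3, 0], [0.06, 0.4, 0], [0.08, 0.5, 0], [0.095, 0.6, 0], [0.11, 0.69, 0], [0.117, 0.74, 0], [0.12, 0.76, 0], [0.12, 0.76, 0]], twist=[[0, 0, 0], [0, 0, 0], [0, 0, 0], [0, 0, 0], [0, 0, 0], [0, 0, 0], [0, 0, 0], [0, 0, 0], [0, 0, 0], [0, 0, 0], [0, 0, 0]])

```text
time: 21.98
ee_pos: [0.4569, -0.0008, 0.1599]
tcp_rot: [-3.141, 0.0, -0.116]
force: [-0.3, 0.3, -1.3]
grip_width: 0.0256
finger_force: 12.0
```

Emit:
step_arm(translation=[[0.005, 0.03, 0], [0.015, 0.1, 0], [0.03, 0.2, 0], [0.045, 0.3, 0], [0.06, 0.4, 0], [0.08, 0.5, 0], [0.095, 0.6, 0.01], [0.11, 0.7, 0.04], [0.12, 0.75, 0.09], [0.123, 0.765, 0.14], [0.123, 0.765, 0.17], [0.123, 0.765, 0.18], [0.123, 0.765, 0.18], [0.123, 0.765, 0.18]], twist=[[0, 0, 0], [0, 0, -0.02], [0, 0, -0.05], [0, 0, -0.08], [0, 0, -0.11], [0, 0, -0.14], [0, 0, -0.17], [0, 0, -0.19], [0, 0, -0.198], [0, 0, -0.198], [0, 0, -0.198], [0, 0, -0.198], [0, 0, -0.198], [0, 0, -0.198]])

```text
time: 23.72
ee_pos: [0.4676, -0.2328, 0.1063]
tcp_rot: [3.141, -0.001, 0.041]
force: [0.1, -0.1, 0.2]
grip_width: 0.0257
finger_force: 12.0
```

Run:
```python
from meas import *
c=cam('wrist','w6.png');import pickle;pickle.dump(c,open('w6.pkl','wb'))
s=observe();print(s['time'],s['ee_pos'],s['tcp_rot'],s['grip_width'],s['finger_force'],s['joint_positions'])
```

```text
23.775 [ 0.46753945 -0.23284518  0.10635209] [ 3.14138293e+00 -6.46122306e-04  4.06090332e-02] 0.0253628747258728 11.98531910777092 [ 0.11646459  0.55091565  0.34162102  2.1759432  -0.39611655  0.47209417
 -0.76312037]
```

View pics/w6.png

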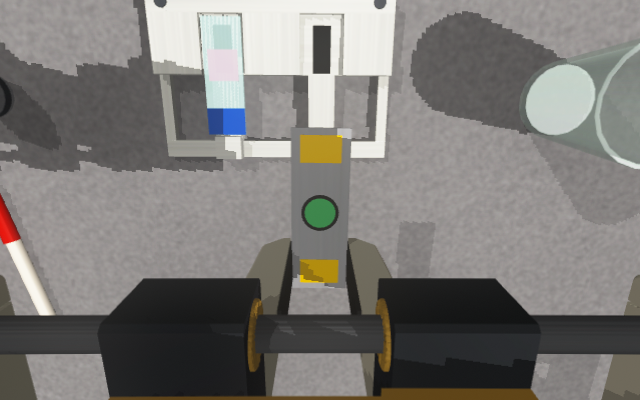

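The held slide spans about (291 to 350, 128 to 288). Behind it are the empty pocket (walls at u about 302 and 341, end wall near v=14) and its tongue (308 to 334). The beaker is at upper right.

Run:
```python
from meas import *
import pickle;c=pickle.load(open('w6.pkl','rb'));g=c['pixels'].astype(int).max(2)
a=c['pixels'][0:165,285:400];cv2.imwrite('pics/w6c.png',cv2.resize(cv2.cvtColor(a,4),(560,800),interpolation=0)[:600])
a=c['pixels'][0:165,140:400];cv2.imwrite('pics/w6c.png',cv2.resize(cv2.cvtColor(a,4),(780,495),interpolation=0))
for v in (30,50,65,85,95,105,115): print(v,'rows',g[v,298:346].tolist())
for u in (305,338,325): print(u,'col',g[5:30,u].tolist())
for u in (355,365,375): print(u,'col',g[66:82,u].tolist(),g[132:164,u].tolist())
print(depth(c,[[560,95],[525,95],[600,60]]).round(3))
```

```text
30 rows [238, 231, 228, 228, 228, 228, 237, 241, 241, 241, 241, 241, 241, 241, 200, 103, 61, 61, 62, 61, 61, 62, 62, 62, 61, 62, 62, 62, 62, 62, 62, 62, 124, 225, 242, 242, 242, 242, 242, 242, 242, 242, 218, 176, 176, 181, 230, 244]
50 rows [237, 230, 226, 225, 225, 225, 234, 239, 239, 239, 239, 239, 239, 239, 197, 103, 64, 64, 64, 64, 64, 64, 64, 64, 63, 65, 64, 64, 64, 64, 63, 64, 165, 230, 239, 238, 238, 238, 238, 238, 238, 210, 170, 170, 170, 208, 238, 243]
65 rows [236, 232, 226, 224, 224, 234, 238, 238, 238, 238, 238, 238, 238, 238, 196, 102, 64, 64, 64, 64, 64, 63, 64, 64, 64, 63, 64, 64, 64, 64, 64, 64, 165, 230, 239, 239, 239, 239, 239, 238, 209, 170, 170, 170, 164, 227, 243, 242]
85 rows [92, 93, 92, 93, 93, 93, 93, 92, 93, 93, 211, 237, 237, 237, 236, 238, 239, 239, 238, 238, 238, 238, 237, 236, 236, 237, 238, 238, 236, 238, 239, 239, 237, 235, 234, 234, 203, 154, 144, 144, 142, 140, 139, 139, 140, 141, 142, 142]
95 rows [103, 104, 104, 106, 107, 106, 104, 104, 105, 105, 212, 236, 236, 235, 236, 237, 238, 238, 237, 238, 238, 237, 237, 236, 236, 237, 237, 237, 237, 238, 239
[... 1102 characters left out ...]
8, 131, 100, 108, 184, 238, 238, 237, 237, 238, 239, 239, 238, 236, 237, 237, 237, 238, 238, 238, 221, 139, 136, 136, 136, 150, 150]
365 col [239, 239, 239, 239, 239, 239, 239, 239, 235, 188, 138, 141, 140, 139, 139, 141] [148, 149, 151, 153, 157, 139, 105, 106, 112, 184, 238, 238, 237, 237, 238, 240, 240, 238, 237, 237, 237, 238, 237, 239, 238, 219, 131, 128, 130, 133, 137, 154]
375 col [240, 240, 240, 240, 240, 240, 239, 239, 235, 184, 101, 90, 92, 92, 92, 91] [163, 162, 162, 162, 187, 187, 187, 187, 187, 228, 238, 239, 237, 237, 239, 239, 239, 238, 237, 237, 237, 238, 239, 239, 239, 222, 141, 138, 135, 145, 143, 150]
[[ 0.549 -0.371  0.051]
 [ 0.549 -0.374  0.008]
 [ 0.567 -0.376  0.07 ]]
```

View pics/w6c.png

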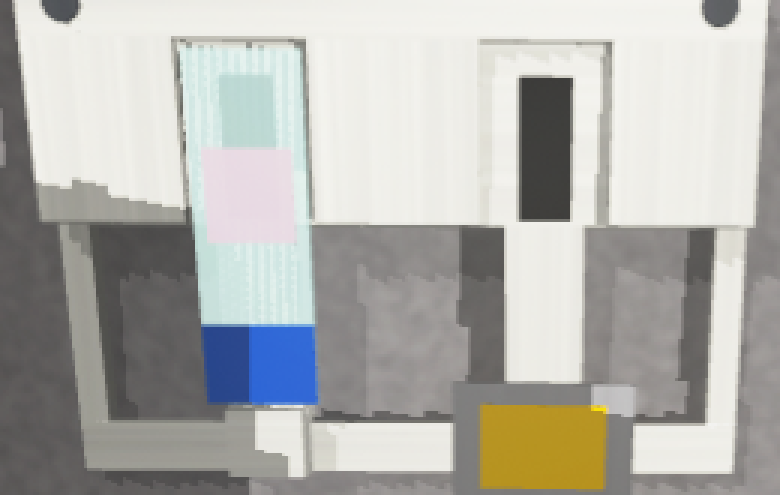

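The crop confirms the pocket outline, with the end wall's upper edge at v about 13, plus the tongue and the front bar edge at v about 157. I convert these to positions and compare them with the held slide.

Run:
```python
from meas import *
import pickle;c=pickle.load(open('w6.pkl','rb'))
T=np.array([.46754,-.23285]);yaw=.0406;ax=np.array([np.cos(yaw),np.sin(yaw)]);ay=np.array([ax[1],-ax[0]])
def f(uv,z):
    W=onz(c,uv,z)[:,:2]-T;return np.c_[W@ax,W@ay]*1000
def rep(n,uv,z): print(n,f(uv,z).round(1).tolist())
rep('endwall',[[305,12.8],[325,12.9],[338,13]],.0155)
rep('wallL',[[298.8,30],[298.8,50],[299,65]],.0155); rep('wallR',[[343.9,30],[343,50],[342.6,65]],.0155)
rep('tongL',[[307.7,85],[307.8,95],[308.1,115]],.012); rep('tongR',[[334.4,85],[334.2,95],[333.6,115]],.012)
rep('step',[[355,74.8],[365,74.8],[375,74.8]],.0155)
rep('bar',[[355,156.8],[365,156.8],[375,156.8]],.006); rep('bar top inner',[[355,141],[375,141]],.006)
# held slide, top plane z = TCP+.0095+.002
r=c['pixels'].astype(int);z=.10635+.0115
G=((r[...,1]>r[...,0]+40)&(r[...,1]>r[...,2]+20)).astype(np.uint8);G[:,:295]=0;G[:,345:]=0;G[:185]=0;G[240:]=0
m=cv2.moments(G,True);w=[m['m10']/m['m00'],m['m01']/m['m00']];print(w);rep('window',w,z)
Yl=((r[...,0]>150)&(r[...,1]>110)&(r[...,2]<80)).astype(np.uint8);Yl[:,:295]=0;Yl[:,346:]=0
N,L,S,C=cv2.connectedComponentsWithStats(Yl)
for i in range(1,N):
    if S[i,4]>100: print(S[i]); rep('mark',C[i],z)
W=f([[310,150],[330,150],[320,190],[305,235],[335,235]],z)
P=depth(c,[[297,150],[345,150],[297,190],[345,190],[297,230],[345,230]]);print('slide z',P[:,2].round(4))
for v in(140,160,180,200):
    print(v,r[v,286:296].max(1).tolist(),r[v,344:354].max(1).tolist())
```

```text
endwall [[127.2, -9.8], [127.1, 3.1], [127.1, 11.5]]
wallL [[117.0, -13.9], [104.9, -14.1], [95.6, -14.1]]
wallR [[117.1, 15.5], [105.0, 15.2], [95.6, 15.1]]
tongL [[83.0, -8.5], [76.3, -8.5], [62.8, -8.4]]
tongR [[83.0, 9.9], [76.3, 9.9], [62.8, 9.6]]
step [[89.4, 23.6], [89.4, 30.3], [89.4, 37.1]]
bar [[32.1, 26.1], [32.1, 33.6], [32.1, 41.0]]
bar top inner [[43.8, 25.8], [43.8, 40.5]]
[319.4692417739628, 212.64377682403435]
window [[25.5, -0.6]]
[ 300  135   42   28 1173]
mark [[54.5, -0.2]]
[300 260  38  23 573]
mark [[-2.7, 1.6]]
slide z [0.1174 0.1181 0.1183 0.1174 0.1177 0.1177]
140 [116, 116, 116, 117, 120, 125, 126, 126, 127, 127] [127, 128, 128, 129, 130, 128, 126, 115, 109, 108]
160 [135, 134, 134, 133, 130, 126, 124, 123, 125, 125] [125, 125, 125, 126, 126, 124, 136, 137, 136, 138]
180 [148, 148, 148, 150, 148, 131, 122, 122, 122, 123] [122, 122, 122, 122, 122, 134, 153, 159, 157, 155]
200 [154, 153, 151, 149, 152, 133, 121, 121, 121, 121] [120, 121, 120, 120, 125, 142, 149, 152, 153, 153]
```

Emit:
step_arm(translation=[[0.02, 0.0027, 0], [0.06, 0.0027, 0], [0.11, 0.0027, 0], [0.16, 0.0027, 0.02], [0.195, 0.0027, 0.06], [0.2067, 0.0027, 0.12], [0.2067, 0.0027, 0.18], [0.2067, 0.0027, 0.23], [0.2067, 0.0027, 0.265], [0.2067, 0.0027, 0.281], [0.2067, 0.0027, 0.281], [0.2067, 0.0027, 0.281], [0.2067, 0.0027, 0.281]], twist=[[0, 0, 0], [0, 0, 0], [0, 0, 0], [0, 0, 0], [0, 0, 0], [0, 0, 0], [0, 0, 0], [0, 0, 0], [0, 0, 0], [0, 0, 0], [0, 0, 0], [0, 0, 0], [0, 0, 0]])

```text
time: 25.4
ee_pos: [0.5295, -0.2314, 0.0221]
tcp_rot: [3.141, -0.001, 0.04]
force: [-0.2, 0.7, -0.9]
grip_width: 0.0252
finger_force: 12.0
```

Run:
```python
from meas import *
c=cam('wrist','w7.png');import pickle;pickle.dump(c,open('w7.pkl','wb'))
s=observe();print(s['time'],s['ee_pos'],s['tcp_rot'],s['grip_width'],s['finger_force'],s['force'])
a=c['pixels'][70:310,210:430];cv2.imwrite('pics/w7c.png',cv2.resize(cv2.cvtColor(a,4),(550,600),interpolation=2))
```

```text
25.45 [ 0.52951564 -0.23140094  0.02207593] [ 3.14130574e+00 -6.89137764e-04  4.03151336e-02] 0.025339180510268313 11.985298544168472 [0.84086181 0.16282145 0.0072159 ]
```

View pics/w7c.png

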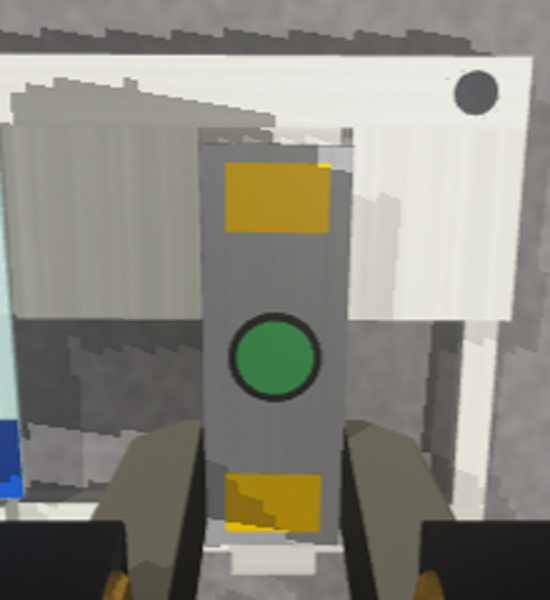

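The crop shows the slide above the pocket. Its rear end is at v about 127, just short of the end wall at v about 121, and the wall corners show either side at u about 289 and 351. I check the residual offsets with subpixel edges.

Run:
```python
from meas import *
import pickle;c=pickle.load(open('w7.pkl','rb'));r=c['pixels'].astype(int);g=r.max(2)
T=np.array([.52952,-.2314]);yaw=.0403;ax=np.array([np.cos(yaw),np.sin(yaw)]);ay=np.array([ax[1],-ax[0]])
def rep(n,uv,z):
    W=onz(c,uv,z)[:,:2]-T;print(n,(np.c_[W@ax,W@ay]*1000).round(1).tolist())
for v in (123,125,135,145,160): print(v,g[v,284:296].tolist(),g[v,344:356].tolist())
for u in (300,310,320,330,340): print(u,g[116:132,u].tolist())
zt=.0221+.0115
G=((r[...,1]>r[...,0]+40)&(r[...,1]>r[...,2]+20)).astype(np.uint8);G[:,:295]=0;G[:,345:]=0;G[:185]=0;G[240:]=0
m=cv2.moments(G,True);rep('window',[m['m10']/m['m00'],m['m01']/m['m00']],zt)
rep('slide rear corners',[[291.2,127.3],[351.2,127.3]],zt)
rep('slide sides@160',[[291.2,160],[350.4,160]],zt)
rep('wall top corners',[[289.3,121],[351.2,121]],.0155)
# step/outer right side and rear edge of tray
rep('tray right rear, step right, rear',[[422.5,92.5],[414.5,198],[340,92.5]],.0155)
```

```text
123 [147, 147, 149, 150, 151, 128, 121, 126, 126, 126, 126, 127] [213, 212, 171, 132, 132, 132, 119, 207, 234, 234, 233, 232]
125 [147, 148, 147, 149, 150, 128, 120, 125, 125, 125, 125, 125] [210, 211, 169, 148, 156, 142, 144, 215, 235, 234, 233, 232]
135 [147, 146, 146, 148, 149, 131, 122, 122, 119, 120, 120, 120] [185, 187, 186, 187, 187, 187, 186, 213, 231, 233, 232, 231]
145 [146, 146, 146, 146, 148, 129, 113, 116, 118, 117, 118, 119] [123, 124, 124, 124, 124, 124, 142, 215, 233, 232, 231, 230]
160 [144, 144, 144, 145, 147, 148, 120, 110, 116, 116, 116, 117] [121, 122, 121, 122, 122, 120, 172, 208, 214, 213, 212, 209]
300 [157, 159, 156, 155, 153, 130, 128, 128, 125, 126, 153, 111, 120, 120, 120, 120]
310 [158, 159, 157, 155, 153, 131, 129, 128, 128, 154, 153, 121, 120, 121, 122, 121]
320 [214, 215, 214, 210, 209, 214, 214, 211, 207, 207, 209, 119, 123, 123, 123, 123]
330 [233, 234, 232, 231, 229, 219, 214, 211, 208, 209, 208, 180, 118, 126, 126, 126]
340 [233, 234, 232, 232, 231, 221, 215, 213, 210, 209, 211, 230, 161, 185, 185, 185]
window [[25.4, -0.4]]
slide rear corners [[63.5, -12.4], [63.5, 13.0]]
slide sides@160 [[49.5, -12.7], [49.5, 13.0]]
wall top corners [[64.8, -14.6], [64.8, 14.5]]
tray right rear, step right, rear [[77.6, 47.0], [27.1, 47.0], [77.6, 9.0]]
```

The slide is centred in the pocket to about 0.2 mm both ways, so I lower it.

Emit:
step_arm(translation=[[-0.0005, 0, 0.008], [-0.0005, 0, 0.018], [-0.0005, 0, 0.028], [-0.0005, 0, 0.036], [-0.0005, 0, 0.043], [-0.0005, 0, 0.047], [-0.0005, 0, 0.047]], twist=[[0, 0, 0], [0, 0, 0], [0, 0, 0], [0, 0, 0], [0, 0, 0], [0, 0, 0], [0, 0, 0]])

```text
time: 26.32
ee_pos: [0.5291, -0.2314, 0.0075]
tcp_rot: [-3.142, 0.0, 0.04]
force: [-0.5, -0.4, 0.2]
grip_width: 0.0255
finger_force: 12.0
```

Emit:
step_arm(translation=[[0, 0, 0.0015], [0, 0, 0.003], [0, 0, 0.0045], [0, 0, 0.006], [0, 0, 0.0075], [0, 0, 0.009], [0, 0, 0.01], [0, 0, 0.01]], twist=[[0, 0, 0], [0, 0, 0], [0, 0, 0], [0, 0, 0], [0, 0, 0], [0, 0, 0], [0, 0, 0], [0, 0, 0]])

```text
time: 27.32
ee_pos: [0.5291, -0.2314, 0.0045]
tcp_rot: [-3.142, 0.0, 0.04]
force: [0.7, 0.3, -0.0]
grip_width: 0.0256
finger_force: 12.0
```

Emit:
step_arm(translation=[[0, 0, 0.001], [0, 0, 0.002], [0, 0, 0.003], [0, 0, 0.0033], [0, 0, 0.0033]], twist=[[0, 0, 0], [0, 0, 0], [0, 0, 0], [0, 0, 0], [0, 0, 0]])

```text
time: 27.95
ee_pos: [0.5291, -0.2314, 0.0035]
tcp_rot: [3.142, 0.0, 0.04]
force: [-0.5, 0.5, -0.2]
grip_width: 0.0256
finger_force: 12.0
```

Emit:
step_arm(translation=[[0, 0, 0.0007], [0, 0, 0.0014], [0, 0, 0.0014]], twist=[[0, 0, 0], [0, 0, 0], [0, 0, 0]])

```text
time: 28.32
ee_pos: [0.5291, -0.2314, 0.0031]
tcp_rot: [3.142, -0.0, 0.04]
force: [-0.4, 0.5, 0.7]
grip_width: 0.0253
finger_force: 12.0
```

Emit:
step_arm(translation=[[0, 0, 0.0005], [0, 0, 0.001], [0, 0, 0.001]], twist=[[0, 0, 0], [0, 0, 0], [0, 0, 0]])

```text
time: 28.7
ee_pos: [0.5291, -0.2314, 0.003]
tcp_rot: [3.142, -0.0, 0.04]
force: [-0.1, 0.7, 3.8]
grip_width: 0.0254
finger_force: 12.0
```

Run:
```python
from meas import *
c=cam('wrist');s=observe();print(s['ee_pos'],s['force'],s['finger_force'])
P=depth(c,[[u,v] for v in(140,165,190) for u in (305,320,340)]);print(P.round(4))
P=depth(c,[[u,v] for v in(140,165,190) for u in (375,390)]);print(P[:,2].round(4))
```

```text
[ 0.52915647 -0.23143796  0.00303713] [-1.2874049   0.6264624   5.57074613] 11.985372751951218
[[ 0.5871 -0.2224  0.0156]
 [ 0.5872 -0.2288  0.0145]
 [ 0.5873 -0.2374  0.013 ]
 [ 0.576  -0.2227  0.0139]
 [ 0.5762 -0.2293  0.0137]
 [ 0.5765 -0.238   0.0131]
 [ 0.5649 -0.2231  0.0148]
 [ 0.565  -0.2297  0.0139]
 [ 0.5652 -0.2387  0.0134]]
[0.0159 0.0158 0.0159 0.0162 0.0166 0.0161]
```

Contact is at the expected height (5 N), so I release.

Emit:
step_arm(translation=[[0, 0, -0.0003], [0, 0, -0.0003], [0, 0, -0.0003], [0, 0, -0.0003]], twist=[[0, 0, 0], [0, 0, 0], [0, 0, 0], [0, 0, 0]], claw=-0.25)

```text
time: 29.25
ee_pos: [0.5291, -0.2314, 0.0028]
tcp_rot: [3.142, 0.0, 0.04]
force: [0.2, 0.4, -0.4]
grip_width: 0.0354
finger_force: 0.0
```

Emit:
step_arm(translation=[[0, 0, -0.01], [0, 0, -0.03], [0, 0, -0.06], [0, 0, -0.11], [-0.01, 0, -0.17], [-0.03, 0, -0.23], [-0.05, 0, -0.27], [-0.06, 0, -0.3], [-0.06, 0, -0.3], [-0.06, 0, -0.3]], twist=[[0, 0, 0], [0, 0, 0], [0, 0, 0], [0, 0, 0], [0, 0, 0], [0, 0, 0], [0, 0, 0], [0, 0, 0], [0, 0, 0], [0, 0, 0]])

```text
time: 30.5
ee_pos: [0.5111, -0.232, 0.0926]
tcp_rot: [-3.141, 0.0, 0.04]
force: [-0.2, 0.2, 0.3]
grip_width: 0.0348
finger_force: 0.0
```

Run:
```python
from meas import *
c=cam('wrist','w8.png');import pickle;pickle.dump(c,open('w8.pkl','wb'))
s=observe();print(s['time'],s['ee_pos'],s['tcp_rot'],s['force'])
a=c['pixels'][0:230,190:430];cv2.imwrite('pics/w8c.png',cv2.resize(cv2.cvtColor(a,4),(624,598),interpolation=2))
```

```text
30.55 [ 0.51110677 -0.23197419  0.09246029] [-3.14138981e+00  5.65209804e-04  4.02997112e-02] [0.2655727  0.56222523 0.02818648]
```

View pics/w8c.png

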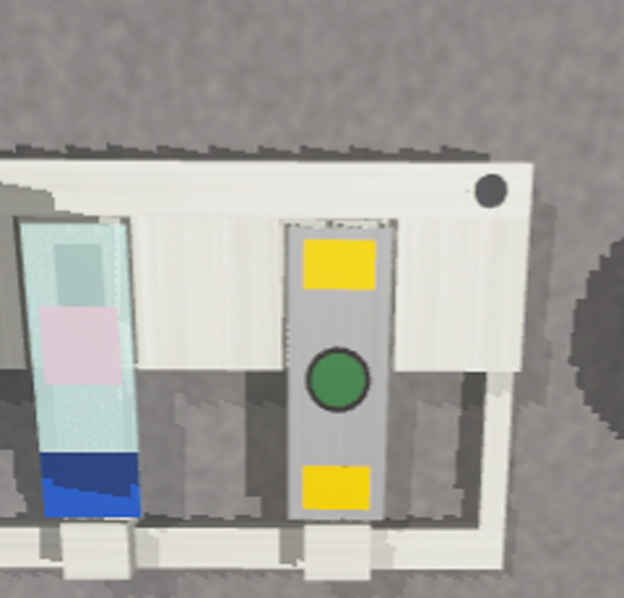

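The slide lies inside the pocket: rear gap visible at crop (340,222), front end against the tab at (337,520), and straight. One quick check that it is level.

Run:
```python
from meas import *
import pickle;c=pickle.load(open('w8.pkl','rb'))
def fit(u0,u1,v0,v1):
    vv,uu=np.mgrid[v0:v1,u0:u1];P=depth(c,np.c_[uu.ravel(),vv.ravel()]);P=P[abs(P[:,2]-.014)<.01]
    q=P.mean(0);k=np.linalg.lstsq(np.c_[P[:,:2]-q[:2],np.ones(len(P))],P[:,2],rcond=None)[0];print(k.round(4),len(P))
fit(303,337,90,196);fit(242,298,85,140);fit(345,388,85,140);fit(206,240,90,170)
```

```text
[ 0.0003 -0.0003  0.0144] 3594
[ 0.0035 -0.001   0.0158] 3070
[-0.002   0.003   0.0159] 2356
[0.     0.0045 0.0143] 2705
```

The slide is level and its top is at 14.4 mm, the same as the neighbouring glass slide. Handing in.

```bash
python3 -c "
from cell import job_done;print(job_done())"
```

```text
the job is handed in; nothing more can be done
None
```

The calibration slide is lying flat in the empty right-hand pocket, released, and the job is handed in at about 31 s of the 72 s limit; the hand-in gave no verdict.

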